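# Load the clamping jig and lock the toggle clamp

## Task

Load the small clamping jig for the next cut: clear the loose clamping pad out of the way, seat the beech block flat on the bed with its long side flush along the back fence and its end hard up against the clamp rail, and lay the pad, cork side down, on top of the block and centred on it. Then push the red handle right down until the toggle clamp locks with its plunger pressing on the pad. Leave the other tools and tins where they lie.

Things in the scene. Friction and masses are not known exactly. Their poses are not given: they have to be found in the camera images.
- jig: Clamping jig, screwed to the bench: plywood bed 170 (own x) x 210 (own y) x 18 mm. Origin: centre of the bed's underside; own x points to the back fence, y to the clamp rail, z up. The -x and -y sides are open. On the rail, at own x = 32 mm, is a steel toggle clamp; open, its arm stands up at own y 50 to 105 mm, to 175 mm above the bench, the handle's end to 207 mm; locked, all lies below 125 mm.
- fence_face (a point): Point on the back fence's inner face, at own (60, -10, 18) mm of the jig. The fence is a dark wood strip along the jig's y, 14 mm high above the bed, 18 mm thick, from own y = -102 to +30 mm.
- rail_face (a point): Point on the clamp rail's inner face, at own (32.5, 30, 18) mm of the jig. The rail is a dark wood block, 24 mm high above the bed, from own y = +30 to +96 mm and x = -34 to +78 mm.
- seat (a point): Middle of the place where the block belongs, on the bed's top face (18 mm above the bench), at own (32.5, -10, 18) mm of the jig; same axes as the jig. The block lies there with its 80 mm length along y.
- block_center (a point): Centre of the loose beech block, plain, 55 (own x) x 80 (own y) x 32 mm (z), about 0.12 kg; it starts lying flat on the bench to the right of the jig.
- pad_center (a point): Centre of the clamping pad: loose small board 45 (own x) x 60 (own y) x 12 mm, brown wood with a thin cork face beneath; it starts lying on the jig's bed, cork down, in the block's way.
- plunger_tip (a point): Middle of the rubber foot (17 mm wide) of the clamp's spring plunger. Locked, it comes down on the middle of the seat; with block and pad in place its spring is squeezed about 6 mm and presses with 9 to 17 N; without the pad it does not reach the block. Open, it points to the jig's -y, at own (32, 56, 166) mm.
- clamp_grip (a point): Point on the axis of the red handle, 108 mm from its pivot, 28 mm short of its end; the grip is 20 mm wide (along the jig's x), 13 mm thick, 94 mm long. Open, it leans up and away to the jig's +y, this point at own (32, 140, 181) mm, above the top of the arm; pushed towards +y and down it swings to own (32, 173, 99) mm, level and locked. A few newtons move it; it stays where left.
- clamp_handle (a joint): Angle of the handle against the clamp arm (rad): 0 fully open, about 2.90 at dead centre, 2.96 at the stop, locked past centre. The arm follows the handle.
- wax_tin: Bystander: round grey tin, 56 mm wide, 28 mm high. Origin: centre of its underside (as for all bystanders).
- thread_tin: Bystander: round grey tin, 48 mm wide, 38 mm high. It, the wax tin and the block lie in three places that are dealt at random.
- small_plane: Bystander: small wooden hand plane, 40 x 138 (own y) x 62 mm, behind the jig.
- square: Bystander: try square, 161 x 130 x 17 mm, lying flat to the left of the jig.
- pliers: Bystander: red pliers, 60 x 160 (own y) x 12 mm, front right. Further right, at y below -0.23, lie fixed chisels, a calliper and a hammer; at the back (x over 0.73) a large plane, a box and a chest of drawers.
- gauge: Bystander: marking gauge, 76 x 190 (own y) x 44 mm, front left.

How it is judged:
By the outcome, as a careful person would: the job done as asked, in the order asked, and still so for the second after the job is handed in, with the robot touching nothing.
It also fails if it takes over 72 s, if anything falls off the work surface, if the arm or the gripper's body presses on something with over 40 N, if the wrist force passes 120 N, or if a joint passes its speed limit or range.

## Robot

A 6-joint arm with a two-finger parallel gripper is mounted at the origin on a cart in front of the work surface, level with it; the furniture and walls round the work are solid. World frame = base frame: x ahead of the robot, y to its left, z up, the work surface at z = 0. Lengths are in mm, angles in degrees, forces in N, time in s.
With the tool pointing down it reaches from about 350 to 850 mm from the base axis. Payload 8.1 kg.
Tool frame: the origin (TCP) lies between the finger pads; the fingertips stand 25 mm ahead of it and the grasp point (between the pads) lies 6 mm ahead of it (r.tcp_to_tips is the distance from the TCP to the fingertips, in mm); z points along the fingers, y is the line along which they close (so a half turn about z gives the same grasp; the last joint's range is limited). The gripper opens to 85 mm and grips with 20 to 120 N. Pads are 22 mm wide; open, the fingers measure 114 mm over their backs; the gripper's body (76 mm by 85 mm) begins 54 mm behind the grasp point. The pads swing forward as they close: fully open they stand 13 mm farther back than shut.
Start: joints at [-80.638, 7.471, 85.268, -0, 87.261, -4.893], TCP at [147.765, -581.525, 256.292] pointing down, gripper open.
Joint ranges: [-169.43, 169.43], [-51.17, 129.36], [1.28, 143.12], [-76.62, 256.62], [0, 156.53], [-152.29, 152.29]. Speed limits (degrees/s): [136.94, 136.94, 159.86, 180, 180, 180].

## Interface

Orientations are given as [roll, pitch, yaw] about the fixed x, y, z axes, in that order (R = Rz(yaw) Ry(pitch) Rx(roll)).
In Python, from bench import r gives the robot as it stands.
- The arm moves only by the tool apply_moves, never from a script. Its arguments are lists of equal length, an entry for each row: "angular": the turn, a rotation vector about the world's x, y, z in units of 8 degrees (1.0 is 8 degrees), a list of three; "travel": the shift along the world's x, y, z in units of 40 mm (1.0 is 40 mm), a list of three; "jaw": the opening, from 0 (shut) to 1 (fully open). A call has 1 to 20 rows; each row shifts and turns the commanded pose from where the row before left it; what a row does not reach is not made up. A row lasts 1/8 s, in which the tool goes at most 62.5 mm and 10.7 degrees, less where a joint would pass 70% of its speed; a pose out of reach is approached as far as the arm can. A call is refused whole if a number of a shift passes 1 or a number of a turn 1, either way. A call with a gripper value outside its range is refused whole. The fingers move at their own pace and stop on an object; "force" is the grip in N (left out, the last holds). Time passes only in rows, so rows that do not move let the fingers close. It gives the time, the measured TCP pose, the force, the opening and the grip force at its end, in the units of the state.
- r.sense(): the state, without advancing time (a new reading comes with each control period).
- r.snapshot(name): name is "scene" or "top" or "wrist"; returns a dict with "color" (384x512x3 uint8, red, green, blue), "fx", "fy", "cx", "cy" (pixels), "R" (3x3) and "t" (3): a world point X has camera coordinates R X + t; the wrist camera has in their place "mount" (4x4, takes a point from camera to tool coordinates, whose origin is the TCP and whose axes are the flange's). Camera axes: x right, y down, z forward; pixel columns grow to the right and rows downward; lengths in mm; the calibration is good to about 2 mm. A picture is of the moment at which its call begins: read the wrist's pose just before it. There is no depth.
- r.hand_in(): hands the job in; it is judged then, once.
The state is a dict: "time": time; "joint_pos": joint angles; "qd": joint speeds; "joint_efforts": joint torques, N m; "tool_pos": TCP position; "tcp_rot": TCP orientation; "ft_force": force on the tool from outside, world axes, zero at the start; "wrist_torque": the same for the moment, N m; "finger_gap": finger opening in mm; "grip_force": force on a finger pad.
Only numpy, scipy, OpenCV 4.12 (cv2) and the standard library are available. Lean on these libraries where they do the work, as an engineer would, in place of code of your own. Each camera call takes 0.05 s, during which the arm holds its last target. There are 200 camera calls.

## Working session

There is one attempt and no reset: what is moved stays moved. The work goes in short steps, Python scripts to look and compute and a tool call to move; the robot and the scene stay as the last step left them, time stands still between calls to the robot, and variables do not carry over. Pictures are saved under pics/ and viewed, at most 10 in all, crops included, and the job is handed in when it is done.

Besides the shell and the picture viewer there is one more tool, called after "Request:" by a JSON object that holds its "api" and its "payload". apply_moves: Moves the arm, as the interface text tells. Its arguments: {"type":"object","properties":{"angular":{"type":"array"},"travel":{"type":"array"},"jaw":{"type":"array"},"force":{"type":"number"}},"required":["angular","travel","jaw"]}

```bash
ls; mkdir -p pics
python3 - <<'E'
from bench import r
import cv2,numpy as np,pickle
s=r.sense();print(s)
d={}
for n in("scene","top"):
    p=r.snapshot(n);d[n]=p
    cv2.imwrite(f"pics/{n}0.png",cv2.resize(p["color"][:,:,::-1],(800,600),interpolation=cv2.INTER_CUBIC))
    print(n,p["fx"],p["fy"],p["cx"],p["cy"],p["R"],p["t"])
pickle.dump(d,open("s0.pkl","wb"))
E
```

```text
pics
{'time': 0.0, 'joint_pos': array([-8.06378040e+01,  7.51565302e+00,  8.53329300e+01, -1.04495177e-03,
        8.72637032e+01, -4.89166796e+00]), 'qd': array([ 0.07557414,  0.06146403,  0.08240879,  0.0400155 ,  0.00368121,
       -0.09793207]), 'joint_efforts': array([ 1.42354472e-05, -5.69408727e+01, -5.00547695e+01, -2.25500463e-05,
        1.50930835e-02,  1.88823907e-05]), 'tool_pos': array([ 147.67215273, -580.98243218,  255.20375181]), 'tcp_rot': array([-1.79888034e+02, -8.53500852e-03,  1.42539065e+01]), 'ft_force': array([ 0.95361751, -0.42909129,  0.18142665]), 'wrist_torque': array([ 0.01030704,  0.03545324, -0.00803793]), 'grip_force': 0.0, 'finger_gap': 85.22854678484116}
scene 361.7051815446443 361.7051815446443 256.6420672322578 189.56924664036995 [[-0.77810915 -0.62811213  0.00461609]
 [-0.44463888  0.54560079 -0.71036332]
 [ 0.44366927 -0.55479269 -0.70382004]] [ 495.0555393   270.07620391 1086.37504135]
top 381.1995277063956 381.1995277063956 252.35763881268412 192.0094328065013 [[ 0.01179855 -0.99988927  0.00906908]
 [-0.98648559 -0.01312173 -0.16332179]
 [ 0.16342271 -0.00701956 -0.98653117]] [ 118.09225352  524.23886163 1178.27459346]
```

View pics/top0.png

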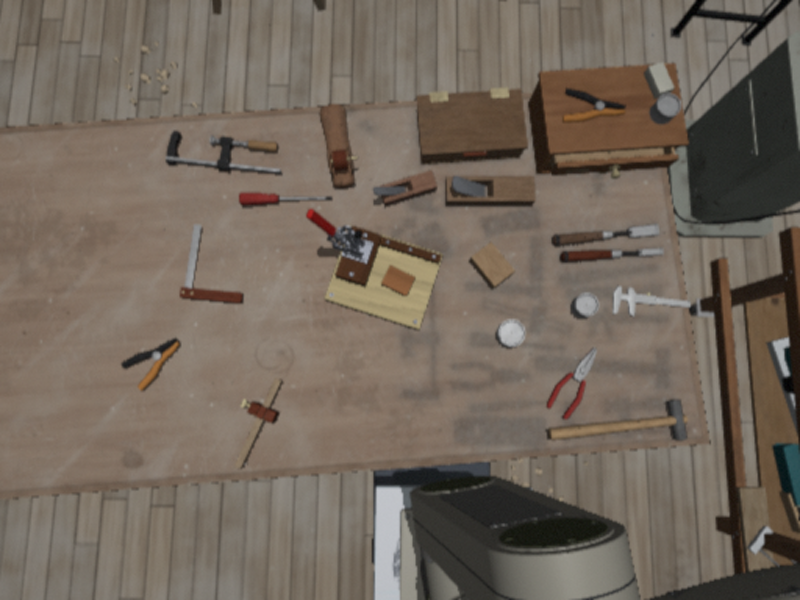

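View pics/scene0.png

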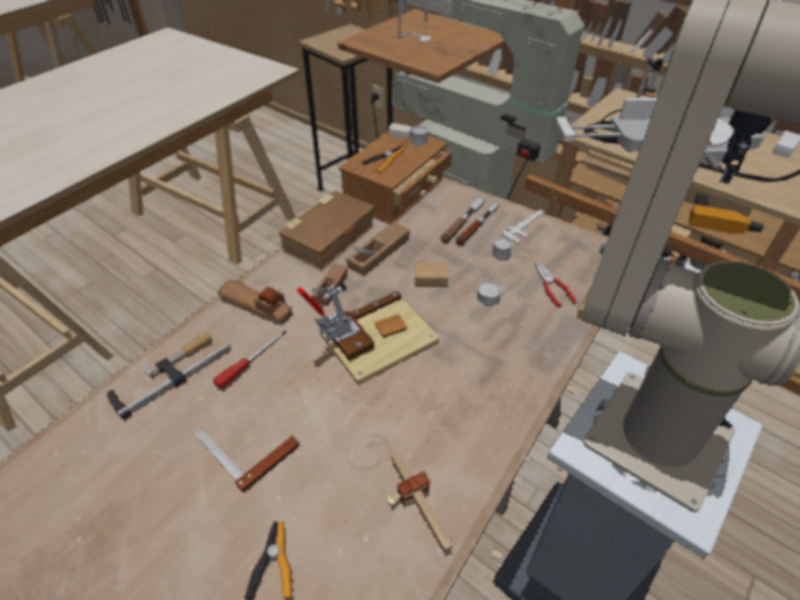

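The top view shows the jig bed with corners around (440,256), (420,328) and (327,300). The pad is at (398,279), the block at (491,266) right of the jig, the tins at (511,333) and (586,304), and the red handle at (320,222). The scene view agrees. Next I'll turn these into coarse positions.

```bash
cat > h.py <<'E'
import numpy as np,cv2
from scipy.spatial.transform import Rotation as Ro
def cam(p,s=None):
    """centre C and cam->world rotation"""
    if "mount" in p:
        M=np.array(p["mount"]);Rt=Ro.from_euler("xyz",s["tcp_rot"],degrees=True).as_matrix()
        return Rt@M[:3,3]+s["tool_pos"],Rt@M[:3,:3]
    R=np.array(p["R"]);return -R.T@p["t"],R.T
def ray(p,uv,z,s=None):
    C,W=cam(p,s);uv=np.atleast_2d(uv).astype(float)
    d=np.c_[(uv[:,0]-p["cx"])/p["fx"],(uv[:,1]-p["cy"])/p["fy"],np.ones(len(uv))]@W.T
    return C+d*((z-C[2])/d[:,2])[:,None]
def proj(p,X,s=None):
    C,W=cam(p,s);q=(np.atleast_2d(X)-C)@W
    return np.c_[q[:,0]/q[:,2]*p["fx"]+p["cx"],q[:,1]/q[:,2]*p["fy"]+p["cy"]]
E
python3 - <<'E'
import pickle;from h import *
p=pickle.load(open("s0.pkl","rb"))["top"];k=.64
f=lambda L,z:np.round(ray(p,np.array(L)*k,z),0)[:,:2].tolist()
print("bed",f([(440,256),(420,328),(327,300)],18))
print("pad",f([(398,279)],30));print("block",f([(491,266)],32))
print("tins",f([(511,333)],28),f([(586,304)],38)); print("plane",f([(375,190),(435,172)],60))
hsv=cv2.cvtColor(p["color"],cv2.COLOR_RGB2HSV)
for n,(u,v) in dict(bed=(360,290),pad=(398,279),block=(491,266),fence=(410,245),bench=(300,330)).items(): print(n,hsv[int(v*k),int(u*k)])
E
```

```text
bed [[623.0, 29.0], [469.0, 70.0], [525.0, 265.0]]
pad [[569.0, 117.0]]
block [[599.0, -77.0]]
tins [[459.0, -117.0]] [[520.0, -271.0]]
plane [[752.0, 168.0], [793.0, 43.0]]
bed [ 22  77 168]
pad [ 12 141 128]
block [ 16  92 136]
fence [ 18  78 117]
bench [ 14  53 136]
```

Request:
{"api": "apply_moves", "payload": {"angular": [[0, 0, 0.47], [0, 0, 0.47], [0, 0, 0.47], [0, 0, 0.47], [0, 0, 0.47], [0, 0, 0.47], [0, 0, 0.47], [0, 0, 0.47], [0, 0, 0.47], [0, 0, 0.47], [0, 0, 0.47], [0, 0, 0.47], [0, 0, 0.47], [0, 0, 0.47], [0, 0, 0.47], [0, 0, 0.47], [0, 0, 0], [0, 0, 0]], "travel": [[0.6, 0.96, 0.12], [0.6, 0.96, 0.12], [0.6, 0.96, 0.12], [0.6, 0.96, 0.12], [0.6, 0.96, 0.12], [0.6, 0.96, 0.12], [0.6, 0.96, 0.12], [0.6, 0.96, 0.12], [0.6, 0.96, 0.12], [0.6, 0.96, 0.12], [0.6, 0.96, 0.12], [0.6, 0.96, 0.12], [0.6, 0.96, 0.12], [0.6, 0.96, 0.12], [0.6, 0.96, 0.12], [0.6, 0.96, 0.12], [0, 0, 0], [0, 0, 0]], "jaw": [1, 1, 1, 1, 1, 1, 1, 1, 1, 1, 1, 1, 1, 1, 1, 1, 1, 1], "force": 40}}

```text
time: 2.35
tool_pos: [531.4, 32.7, 332.5]
tcp_rot: [-179.9, 0.0, 74.4]
ft_force: [-0.1, -0.7, -0.1]
finger_gap: 85.2
grip_force: 0.0
```

Run:
```python
from bench import r
from h import *;import pickle
s=r.sense();p=r.snapshot("wrist");pickle.dump((s,p),open("s1.pkl","wb"))
print(s["tool_pos"],s["tcp_rot"],p["mount"],p["fx"],p["cx"],p["cy"],r.tcp_to_tips)
print(ray(p,[(0,0),(511,0),(511,383),(0,383)],0,s).round())
cv2.imwrite("pics/w1.png",cv2.resize(p["color"][:,:,::-1],(800,600),interpolation=cv2.INTER_CUBIC))
```

```text
[531.39680242  32.71159472 332.47795708] [-1.79931956e+02  4.18760043e-02  7.44155299e+01] [[ 4.79026550e-04 -9.60995333e-01 -2.76564171e-01  6.99748658e+01]
 [ 9.99999302e-01  7.59099615e-04 -9.05630581e-04  6.36127066e-02]
 [ 1.08024652e-03 -2.76563544e-01  9.60995026e-01 -1.17443661e+02]
 [ 0.00000000e+00  0.00000000e+00  0.00000000e+00  1.00000000e+00]] 334.1150562943033 258.2371761274774 187.3448799358062 25.0
[[ 277.  286.    0.]
 [ 871.  120.    0.]
 [ 833. -469.    0.]
 [   2. -239.    0.]]
```

View pics/w1.png

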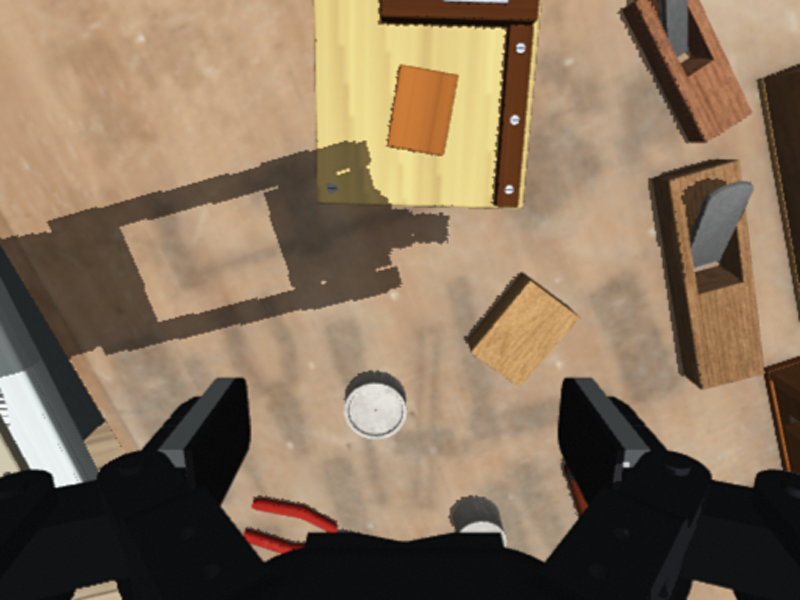

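The wrist view shows the bed with its open -y edge near row 206, its left edge at column 316, the fence inner edge at about column 500 and the rail face at row 23. The pad corners are (401,65), (458,73), (443,155) and (388,145), and the block top is around (525,328). I'll measure these with masks.

Run:
```python
import pickle;from h import *
s,p=pickle.load(open("s1.pkl","rb"));im=p["color"];hsv=cv2.cvtColor(im,cv2.COLOR_RGB2HSV);k=.64
for n,(u,v) in dict(bed=(350,60),bed2=(480,100),pad=(420,110),block=(530,330),bside=(495,305),fence=(510,160),rail=(460,8),bench=(580,250)).items(): print(n,hsv[int(v*k),int(u*k)])
def big(m,x0,y0,x1,y1):
    q=np.zeros_like(m);q[y0:y1,x0:x1]=m[y0:y1,x0:x1]
    q=cv2.morphologyEx(q,cv2.MORPH_OPEN,np.ones((3,3)))
    c=max(cv2.findContours(q,cv2.RETR_EXTERNAL,cv2.CHAIN_APPROX_NONE)[0],key=cv2.contourArea);return c
H,S,V=cv2.split(hsv)
def rect(c,z):
    w=ray(p,c[:,0,:],z,s)[:,:2].astype(np.float32)
    (x,y),(a,b),t=cv2.minAreaRect(w);return np.round([x,y,a,b,t],1)
cp=big(((H<17)&(S>150)&(V>120)).astype(np.uint8),240,30,300,105)
print("pad",rect(cp,30))
cb=big(((S>80)&(V>150)&(H>10)).astype(np.uint8),290,165,380,250)
print("block",rect(cb,32), cv2.minAreaRect(cb))
# bed edges: yellow mask
y=((H>19)&(S>80)&(V>110)).astype(np.uint8)
def fit(pts,z=18):
    w=ray(p,np.array(pts,float),z,s)[:,:2]
    vx,vy,x,yy=cv2.fitLine(w.astype(np.float32),cv2.DIST_HUBER,0,.01,.01).ravel();return np.round([x,yy,np.degrees(np.arctan2(vy,vx))%180],2)
print("left -x edge",fit([(np.argmax(y[v,190:])+190-.5,v) for v in range(5,85)]))
print("-y edge",fit([(u,140-np.argmax(y[140:100:-1,u])+.5) for u in range(250,312)]))
print("fence base",fit([(335-np.argmax(y[v,335:290:-1])+.5,v) for v in range(22,125)]))
print("rail base",fit([(u,5+np.argmax(y[5:40,u])-.5) for u in range(250,318)]))
```

```text
bed [ 25  98 237]
bed2 [ 24 101 235]
pad [ 14 184 197]
block [ 16 123 201]
bside [ 14 100  64]
fence [ 12 185  99]
rail [ 11 185  88]
bench [ 16  72 203]
pad [568.6 119.   59.3  44.3  64.6]
block [619.3 -95.4  80.9  96.2  38.3] ((346.77520751953125, 221.58255004882812), (70.45250701904297, 59.73015594482422), 35.134193420410156)
left -x edge [496.78 166.94  72.78]
-y edge [562.01  44.59 162.87]
fence base [635.93  93.78  88.96]
rail base [600.63 173.85 162.76]
```

Run:
```python
import pickle;from h import *
s,p=pickle.load(open("s1.pkl","rb"));im=p["color"];hsv=cv2.cvtColor(im,cv2.COLOR_RGB2HSV)
H,S,V=cv2.split(hsv)
ex=np.array([.9553,-.2957]);ey=np.array([.2957,.9553])
def loc(w): return np.c_[w[:,:2]@ex-510.2,w[:,:2]@ey-313.8]
f=[]
for v in range(25,125,5):
    row=V[v,290:345]>150
    u=290+np.argmax(~row)-.5; f.append((u,v))
print("fence own",loc(ray(p,f,18,s)).round(1)[:,0])
m=np.zeros_like(V);q=((S>100)&(V>140)).astype(np.uint8);m[168:250,296:375]=q[168:250,296:375]
m=cv2.morphologyEx(m,cv2.MORPH_OPEN,np.ones((5,5)))
c=max(cv2.findContours(m,cv2.RETR_EXTERNAL,cv2.CHAIN_APPROX_NONE)[0],key=cv2.contourArea)
w=ray(p,c[:,0,:],32,s)[:,:2].astype(np.float32);print(cv2.minAreaRect(w),cv2.contourArea(w))
pts=cv2.boxPoints(cv2.minAreaRect(w));print(pts)
# hand-read corners
print(ray(p,np.array([(524,273),(578,316),(519,384),(471,342)])*.64,32,s).round(1))
o=im.copy();cv2.drawContours(o,[c],-1,(255,0,0),1);cv2.imwrite("pics/b1.png",cv2.resize(o[150:260,280:400,::-1],None,fx=5,fy=5,interpolation=0))
```

```text
fence own [58.6 57.9 58.3 57.6 56.8 58.5 58.9 58.2 58.6 57.9 58.3 58.8 59.2 58.5
 58.9 58.2 58.6 57.8 58.3 57.5]
((606.29541015625, -79.30833435058594), (79.66377258300781, 55.17307662963867), 38.41501998901367) 4151.241379893036
[[ 557.94495   -82.44311 ]
 [ 592.2269   -125.672905]
 [ 654.6459    -76.17356 ]
 [ 620.3639    -32.943764]]
[[ 617.3  -26.    32. ]
 [ 653.5  -74.8   32. ]
 [ 592.4 -123.1   32. ]
 [ 561.1  -73.5   32. ]]
```

View pics/b1.png

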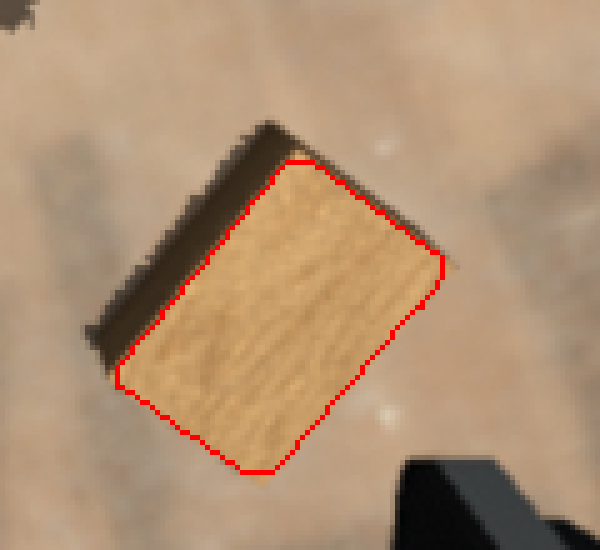

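The red contour follows the block's top face: centre (606, -79), 79.7 x 55.2 mm, long axis at 38.4°, which agrees with the given size. Next I grasp the pad.

Request:
{"api": "apply_moves", "payload": {"angular": [[0, 0, -0.6], [0, 0, -0.62], [0, 0, 0], [0, 0, 0], [0, 0, 0], [0, 0, 0], [0, 0, 0], [0, 0, 0], [0, 0, 0], [0, 0, 0], [0, 0, 0], [0, 0, 0]], "travel": [[0.4, 0.94, 0], [0.4, 0.94, 0], [0, 0, -1], [0, 0, -1], [0, 0, -1], [0, 0, -1], [0, 0, -1], [0, 0, -1], [0, 0, -0.7], [0, 0, -0.3], [0, 0, -0.18], [0, 0, 0]], "jaw": [1, 1, 1, 1, 1, 1, 1, 1, 0.9, 0.85, 0.85, 0.85]}}

```text
time: 3.9
tool_pos: [564.2, 107.8, 46.5]
tcp_rot: [180.0, -0.0, 64.6]
ft_force: [0.3, -0.2, 0.2]
finger_gap: 72.7
grip_force: 0.0
```

Run:
```python
from bench import r
from h import *
s=r.sense();p=r.snapshot("wrist");print(s["tool_pos"],s["tcp_rot"],s["ft_force"])
cv2.imwrite("pics/w2.png",p["color"][:,:,::-1])
```

```text
[564.19610487 107.81571392  46.52885967] [ 1.79960633e+02 -2.27354825e-02  6.46260054e+01] [ 0.28755598 -0.20881981  0.20191491]
```

View pics/w2.png

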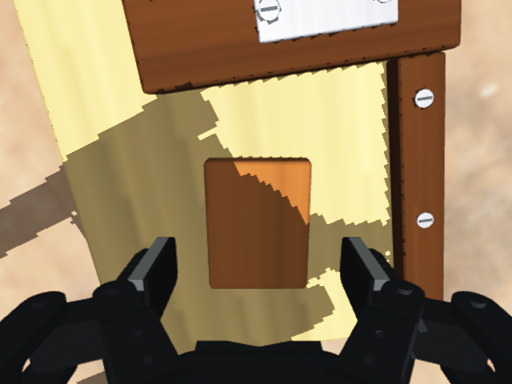

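The pad sits square and centred between the fingers, at pixels 205–311 by 158–290. I'll close and lift.

Request:
{"api": "apply_moves", "payload": {"angular": [[0, 0, 0], [0, 0, 0], [0, 0, 0], [0, 0, 0], [0, 0, 0], [0, 0, 0], [0, 0, 0]], "travel": [[0, 0, -0.03], [0, 0, 0], [0, 0, 0], [0, 0, 0], [0, 0, 0], [0, 0, 0], [0, 0, 0]], "jaw": [0.6, 0.4, 0.4, 0.4, 0.4, 0.4, 0.4], "force": 30}}

```text
time: 4.82
tool_pos: [564.5, 108.2, 45.7]
tcp_rot: [179.9, -0.0, 64.7]
ft_force: [-0.7, -0.2, 6.3]
finger_gap: 44.1
grip_force: 31.2
```

Request:
{"api": "apply_moves", "payload": {"angular": [[0, 0, 0], [0, 0, 0.34], [0, 0, 0.34], [0, 0, 0.34], [0, 0, 0], [0, 0, 0], [0, 0, 0], [0, 0, 0], [0, 0, 0]], "travel": [[0, 0, 1], [-0.95, 0.58, 0], [-0.95, 0.58, 0], [-0.95, 0.58, 0], [0, 0, 0], [0, 0, -0.8], [0, 0, -0.4], [0, 0, -0.2], [0, 0, 0]], "jaw": [0.4, 0.4, 0.4, 0.4, 0.4, 0.4, 0.4, 0.4, 0.4]}}

```text
time: 5.95
tool_pos: [450.0, 177.5, 28.5]
tcp_rot: [-180.0, 0.0, 72.8]
ft_force: [-0.2, 0.1, -1.0]
finger_gap: 44.0
grip_force: 31.8
```

Request:
{"api": "apply_moves", "payload": {"angular": [[0, 0, 0], [0, 0, 0], [0, 0, 0], [0, 0, 0], [0, 0, 0], [0, 0, 0], [0, 0, -0.61], [0, 0, -0.61], [0, 0, -0.62], [0, 0, -0.62], [0, 0, -0.62], [0, 0, -0.61], [0, 0, -0.61], [0, 0, 0], [0, 0, 0]], "travel": [[0, 0, 0], [0, 0, 0], [0, 0, 0], [0, 0, 1], [0, 0, 1], [0, 0, 1], [0.5, -0.96, 0], [0.5, -0.96, 0], [0.51, -0.95, 0], [0.51, -0.95, 0], [0.51, -0.95, 0], [0.51, -0.96, 0], [0.51, -0.96, 0], [0, 0, 0], [0, 0, 0]], "jaw": [0.8, 0.8, 0.8, 0.9, 1, 1, 1, 1, 1, 1, 1, 1, 1, 1, 1]}}

```text
time: 7.82
tool_pos: [591.4, -89.7, 148.4]
tcp_rot: [-180.0, 0.0, 38.4]
ft_force: [-0.0, 0.3, -0.3]
finger_gap: 85.6
grip_force: 0.0
```

Run:
```python
from bench import r
from h import *
s=r.sense();p=r.snapshot("wrist");print(s["tool_pos"],s["tcp_rot"],s["ft_force"])
im=p["color"];S,V=cv2.split(cv2.cvtColor(im,cv2.COLOR_RGB2HSV))[1:]
q=((S>100)&(V>140)).astype(np.uint8);q[320:]=0;q=cv2.morphologyEx(q,cv2.MORPH_OPEN,np.ones((5,5)))
cs=cv2.findContours(q,cv2.RETR_EXTERNAL,cv2.CHAIN_APPROX_NONE)[0]
o=im.copy()
for c in sorted(cs,key=cv2.contourArea)[-3:]:
    print(cv2.minAreaRect(ray(p,c[:,0,:],32,s)[:,:2].astype(np.float32)));cv2.drawContours(o,[c],-1,(255,0,0),1)
cv2.imwrite("pics/w3.png",o[:,:,::-1])
```

```text
[591.41294715 -89.6817551  148.41692818] [-1.79951356e+02  1.20095306e-02  3.84255591e+01] [-0.02638259  0.26655089 -0.25499828]
((572.1552124023438, 76.64445495605469), (75.24891662597656, 15.986440658569336), 81.61853790283203)
((617.7797241210938, -70.28938293457031), (50.37128448486328, 54.687171936035156), 37.66937255859375)
((766.1697998046875, -126.31922912597656), (42.34524154663086, 88.3902587890625), 1.179620385169983)
```

View pics/w3.png

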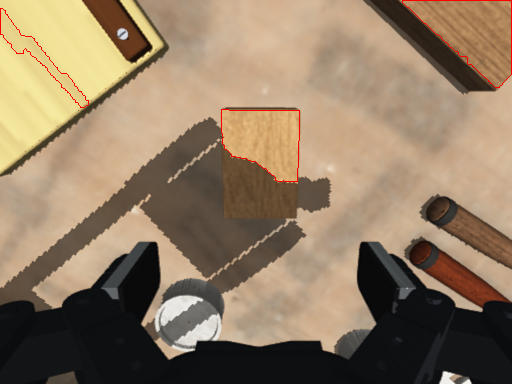

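The block (columns 221–299, rows 108–218) is centred between the fingers and square to them, and the tin at (190,320) is well clear. I'll descend and grip.

Request:
{"api": "apply_moves", "payload": {"angular": [[0, 0, 0], [0, 0, 0], [0, 0, 0], [0, 0, 0], [0, 0, 0], [0, 0, 0], [0, 0, 0], [0, 0, 0], [0, 0, 0], [0, 0, 0]], "travel": [[0, 0, -1], [0, 0, -1], [0, 0, -0.5], [0, 0, -0.16], [0, 0, 0], [0, 0, 0], [0, 0, 0], [0, 0, 0], [0, 0, 0], [0, 0, 0]], "jaw": [1, 1, 1, 1, 0.6, 0.5, 0.5, 0.5, 0.5, 0.5], "force": 40}}

```text
time: 9.12
tool_pos: [593.3, -90.3, 44.4]
tcp_rot: [179.8, -0.1, 38.4]
ft_force: [-1.3, 0.6, 6.7]
finger_gap: 54.0
grip_force: 43.3
```

Request:
{"api": "apply_moves", "payload": {"angular": [[0, 0, 0], [0, 0, 0], [0, 0, 0.86], [0, 0, 0.86], [0, 0, 0.86], [0, 0, 0.86], [0, 0, 0.86], [0, 0, 0], [0, 0, 0]], "travel": [[0, 0, 1], [0, 0, 1], [0.02, 1, 0], [0.02, 1, 0], [0.02, 1, 0], [0.02, 1, 0], [0.02, 1, 0], [0, 0, 0], [0, 0, 0]], "jaw": [0.5, 0.5, 0.5, 0.5, 0.5, 0.5, 0.5, 0.5, 0.5]}}

```text
time: 10.25
tool_pos: [595.8, 109.9, 122.5]
tcp_rot: [180.0, 0.0, 72.8]
ft_force: [-0.1, -0.5, -1.4]
finger_gap: 53.4
grip_force: 42.8
```

Request:
{"api": "apply_moves", "payload": {"angular": [[0, 0, 0], [0, 0, 0], [0, 0, 0], [0, 0, 0], [0, 0, 0]], "travel": [[0, 0, -0.9], [0, 0, -0.4], [0, 0, -0.1], [0, 0, -0.07], [0, 0, 0]], "jaw": [0.5, 0.5, 0.5, 0.5, 0.5]}}

```text
time: 10.88
tool_pos: [596.4, 110.0, 64.4]
tcp_rot: [179.9, -0.0, 72.8]
ft_force: [0.5, 1.1, -0.4]
finger_gap: 53.6
grip_force: 42.8
```

Request:
{"api": "apply_moves", "payload": {"angular": [[0, 0, 0], [0, 0, 0], [0, 0, 0]], "travel": [[0, 0, -0.04], [0, 0, -0.03], [0, 0, 0]], "jaw": [0.5, 0.5, 0.5]}}

```text
time: 11.25
tool_pos: [596.5, 110.2, 62.4]
tcp_rot: [179.9, -0.0, 72.8]
ft_force: [-4.8, -0.2, 8.6]
finger_gap: 53.8
grip_force: 43.8
```

Request:
{"api": "apply_moves", "payload": {"angular": [[0, 0, 0], [0, 0, 0], [0, 0, 0], [0, 0, 0], [0, 0, 0], [0, 0, 0]], "travel": [[0, 0, 0], [0, 0, 0], [0, 0, 0], [0.1, -0.03, 0], [0.1, -0.03, 0], [0, 0, 0]], "jaw": [0.73, 0.73, 0.73, 0.73, 0.73, 0.73]}}

```text
time: 12.0
tool_pos: [604.2, 107.5, 60.7]
tcp_rot: [180.0, -0.0, 72.8]
ft_force: [0.1, 0.0, -0.3]
finger_gap: 62.2
grip_force: 0.0
```

Request:
{"api": "apply_moves", "payload": {"angular": [[0, 0, 0], [0, 0, 0], [0, 0, 0], [0, 0, 0]], "travel": [[0.03, -0.01, 0], [0.03, -0.01, 0], [0.03, -0.01, 0], [0, 0, 0]], "jaw": [0.73, 0.73, 0.73, 0.73]}}

```text
time: 12.5
tool_pos: [605.3, 107.7, 60.4]
tcp_rot: [-179.7, -0.0, 72.8]
ft_force: [-11.0, 6.2, 7.7]
finger_gap: 62.5
grip_force: 5.9
```

Request:
{"api": "apply_moves", "payload": {"angular": [[0, 0, 0], [0, 0, 0], [0, 0, 0], [0, 0, 0], [0, 0, 0], [0, 0, 0], [0, 0, 0], [0, 0, 0], [0, 0, 0], [0, 0, 0]], "travel": [[-0.15, 0.05, 0], [0, 0, 0.7], [0, 0, 0.8], [-0.2, -0.63, 0], [-0.2, -0.64, 0], [0, 0, 0], [0, 0, 0], [0, 0, -1], [0, 0, -0.67], [0, 0, 0]], "jaw": [0.73, 0.73, 0.6, 0.3, 0, 0, 0, 0, 0, 0]}}

```text
time: 13.75
tool_pos: [583.2, 58.4, 51.1]
tcp_rot: [-179.7, 0.1, 72.9]
ft_force: [0.3, -0.2, -0.3]
finger_gap: -0.1
grip_force: 0.0
```

Run:
```python
from bench import r
from h import *
s=r.sense();p=r.snapshot("wrist");print(s["tool_pos"],s["tcp_rot"],s["ft_force"])
cv2.imwrite("pics/w4.png",p["color"][:,:,::-1])
```

```text
[583.1967368  58.4291378  51.1085329] [-1.7970778e+02  8.8048817e-02  7.2864404e+01] [ 0.29683281 -0.19244929 -0.29658992]
```

View pics/w4.png

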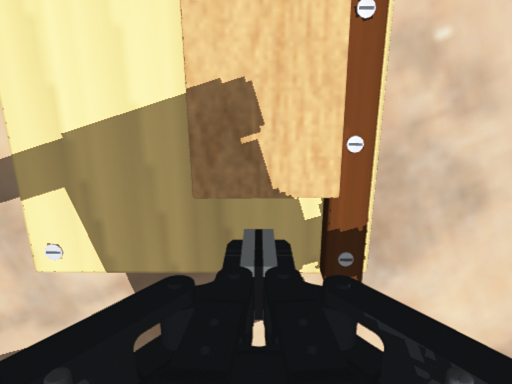

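The block lies flush along the fence (edge at column 340), and the shut fingers are behind its -y end at row 197. I'll push it to the rail.

Request:
{"api": "apply_moves", "payload": {"angular": [[0, 0, 0], [0, 0, 0], [0, 0, 0], [0, 0, 0], [0, 0, 0], [0, 0, 0], [0, 0, 0]], "travel": [[0.09, 0.29, 0], [0.03, 0.1, 0], [0.03, 0.1, 0], [0.02, 0.05, 0], [0.02, 0.05, 0], [0, 0, 0], [0, 0, 0]], "jaw": [0, 0, 0, 0, 0, 0, 0]}}

```text
time: 14.68
tool_pos: [593.0, 81.1, 53.9]
tcp_rot: [180.0, 0.0, 72.8]
ft_force: [-0.6, -1.3, 0.8]
finger_gap: 0.2
grip_force: 0.9
```

Request:
{"api": "apply_moves", "payload": {"angular": [[0, 0, 0], [0, 0, 0], [0, 0, 0], [0, 0, 0]], "travel": [[0.015, 0.05, 0], [0.015, 0.05, 0], [0, 0, 0], [0, 0, 0]], "jaw": [0, 0, 0, 0]}}

```text
time: 15.18
tool_pos: [593.1, 81.3, 53.9]
tcp_rot: [-179.9, 0.4, 72.8]
ft_force: [-8.7, -20.5, 9.0]
finger_gap: -0.0
grip_force: 10.8
```

Request:
{"api": "apply_moves", "payload": {"angular": [[0, 0, 0], [0, 0, 0], [0, 0, 0], [0, 0, 0], [0, 0, 0], [0, 0, 0]], "travel": [[-0.06, -0.19, 0], [-0.03, -0.09, 0.5], [0, 0, 1], [0, 0, 1], [0, 0, 1], [0, 0, 0]], "jaw": [0, 0, 0, 0.5, 1, 1]}}

```text
time: 15.92
tool_pos: [593.5, 74.7, 200.5]
tcp_rot: [179.5, -0.2, 72.8]
ft_force: [0.7, -0.1, 0.4]
finger_gap: 54.4
grip_force: 0.0
```

Run:
```python
from bench import r
from h import *;import pickle
s=r.sense();p=r.snapshot("wrist");print(s["tool_pos"],s["tcp_rot"],s["ft_force"]);pickle.dump((s,p),open("s5.pkl","wb"))
cv2.imwrite("pics/w5.png",cv2.resize(p["color"][:,:,::-1],(800,600),interpolation=cv2.INTER_CUBIC))
```

```text
[593.50653207  74.68436458 200.50468872] [179.47854619  -0.21851372  72.84188611] [ 0.72718876 -0.14195062  0.3915574 ]
```

View pics/w5.png

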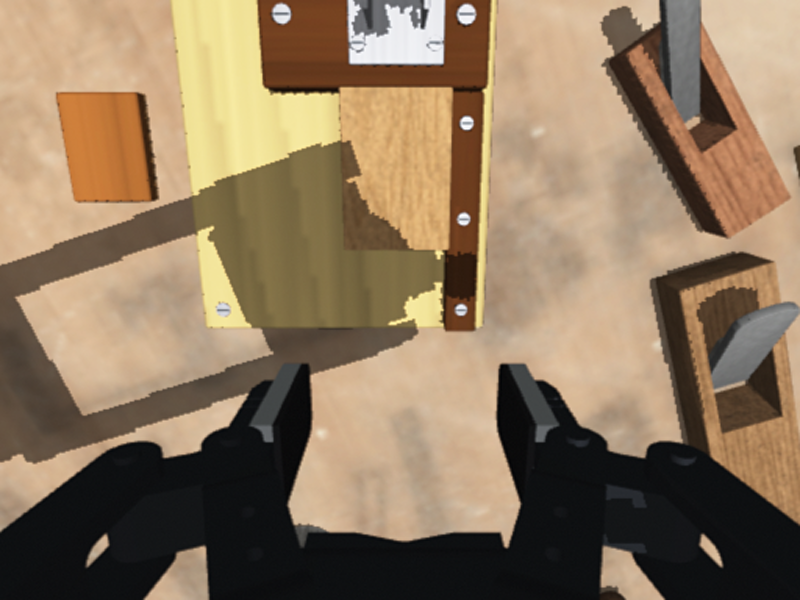

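The block is flush with the fence and against the rail (its end meets the rail at row 88), and the pad lies at about (105,147). I'll measure both.

Run:
```python
import pickle;from h import *
s,p=pickle.load(open("s5.pkl","rb"));im=p["color"];H,S,V=cv2.split(cv2.cvtColor(im,cv2.COLOR_RGB2HSV))
ex=np.array([.9553,-.2957]);ey=np.array([.2957,.9553])
own=lambda w:np.round([w@ex-510.2,w@ey-313.8],1)
m=((H<17)&(S>150)&(V>120)).astype(np.uint8);m[:,115:]=0;m[140:]=0
m=cv2.morphologyEx(m,cv2.MORPH_OPEN,np.ones((3,3)))
c=max(cv2.findContours(m,cv2.RETR_EXTERNAL,cv2.CHAIN_APPROX_NONE)[0],key=cv2.contourArea)
R=cv2.minAreaRect(ray(p,c[:,0,:],12,s)[:,:2].astype(np.float32));print(R,own(np.array(R[0])))
k=.64
for n,q in dict(nearL=(345,249),nearR=(450,250),farL=(341,88),farR=(452,88)).items():
    print(n,own(ray(p,np.array(q)*k,50,s)[0,:2]))
print("bed corner",own(ray(p,np.array((206,328))*k,18,s)[0,:2]))
```

```text
((454.01788330078125, 188.757080078125), (58.628211975097656, 44.02476119995117), 73.18800354003906) [-132.3    0.8]
nearL [  5.4 -49.8]
nearR [ 60.1 -50.3]
farL [ 5.8 28.7]
farR [59.1 28.8]
bed corner [ -83.8 -104.7]
```

Request:
{"api": "apply_moves", "payload": {"angular": [[0, 0, 0], [0, 0, 0], [0, 0, 0], [0, 0, 0], [0, 0, 0], [0, 0, 0], [0, 0, 0], [0, 0, 0], [0, 0, 0], [0, 0, 0], [0, 0, 0], [0, 0, 0]], "travel": [[-0.9, 0.64, 0], [-0.9, 0.64, 0], [-0.89, 0.64, 0], [-0.89, 0.65, 0], [0, 0, -1], [0, 0, -1], [0, 0, -1], [0, 0, -0.6], [0, 0, -0.4], [0, 0, -0.2], [0, 0, 0], [0, 0, 0]], "jaw": [0.85, 0.85, 0.85, 0.85, 0.85, 0.85, 0.85, 0.85, 0.85, 0.85, 0.85, 0.85]}}

```text
time: 17.48
tool_pos: [448.2, 177.1, 26.9]
tcp_rot: [179.9, -0.1, 72.8]
ft_force: [-0.1, 0.3, -0.3]
finger_gap: 72.3
grip_force: 0.0
```

Request:
{"api": "apply_moves", "payload": {"angular": [[0, 0, 0], [0, 0, 0], [0, 0, 0], [0, 0, 0], [0, 0, 0], [0, 0, 0], [0, 0, 0]], "travel": [[0.05, 0, 0.04], [0, 0, 0], [0, 0, 0], [0, 0, 0], [0, 0, 0], [0, 0, 0], [0, 0, 0]], "jaw": [0.85, 0.6, 0.4, 0.4, 0.4, 0.4, 0.4], "force": 30}}

```text
time: 18.35
tool_pos: [449.9, 177.0, 28.1]
tcp_rot: [180.0, -0.0, 72.8]
ft_force: [-0.8, -0.4, 6.1]
finger_gap: 43.7
grip_force: 30.6
```

Request:
{"api": "apply_moves", "payload": {"angular": [[0, 0, 0], [0, 0, 0], [0, 0, 0], [0, 0, 0], [0, 0, 0], [0, 0, 0], [0, 0, 0], [0, 0, 0], [0, 0, 0]], "travel": [[0, 0, 1], [0, 0, 1], [0.97, -0.36, 0], [0.97, -0.37, 0], [0.97, -0.37, 0], [0.96, -0.37, 0], [0, 0, 0], [0, 0, -0.45], [0, 0, 0]], "jaw": [0.4, 0.4, 0.4, 0.4, 0.4, 0.4, 0.4, 0.4, 0.4]}}

```text
time: 19.48
tool_pos: [601.3, 118.4, 86.4]
tcp_rot: [-179.7, 0.1, 72.9]
ft_force: [-1.4, -0.3, 0.1]
finger_gap: 44.3
grip_force: 31.3
```

Request:
{"api": "apply_moves", "payload": {"angular": [[0, 0, 0], [0, 0, 0]], "travel": [[0, 0, 0], [0, 0, 0]], "jaw": [0.4, 0.4]}}

```text
time: 19.73
tool_pos: [604.1, 118.4, 90.0]
tcp_rot: [180.0, -0.0, 72.8]
ft_force: [-0.4, -0.0, -0.3]
finger_gap: 43.7
grip_force: 31.3
```

Run:
```python
from bench import r
from h import *;import pickle
s=r.sense();p=r.snapshot("wrist");print(s["tool_pos"],s["tcp_rot"],s["ft_force"],s["qd"].round(1));pickle.dump((s,p),open("s6.pkl","wb"))
cv2.imwrite("pics/w6.png",cv2.resize(p["color"][:,:,::-1],(800,600),interpolation=cv2.INTER_CUBIC))
```

```text
[604.14112275 118.44283891  90.03503973] [ 1.79959218e+02 -1.95124503e-02  7.28465044e+01] [-0.35125771 -0.0127497  -0.30492714] [-0.2 -0.1 -0.4 -0.1  0.  -0. ]
```

View pics/w6.png

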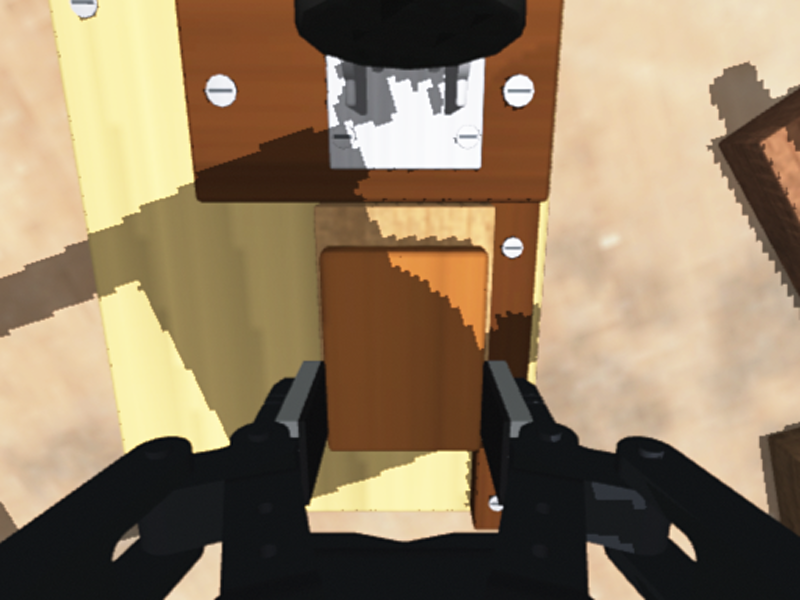

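The pad is held square over the block; its top corners are (322,247), (487,247), (478,449) and (330,449). The plunger foot at the top of the picture is well above. I'll work out the last correction.

Run:
```python
import pickle;from h import *
s,p=pickle.load(open("s6.pkl","rb"))
ex=np.array([.9553,-.2957]);ey=np.array([.2957,.9553])
own=lambda w:np.round(np.c_[w[:,:2]@ex-510.2,w[:,:2]@ey-313.8],1)
k=.64
print("pad",own(ray(p,np.array([(322,247),(487,247),(478,449),(330,449)])*k,74,s)).tolist())
print("block farL, farR",own(ray(p,np.array([(316,206),(495,206)])*k,50,s)).tolist())
print("rail base corner top",own(ray(p,np.array([(197,201),(550,201)])*k,42,s)).tolist())
print("tcp",own(s["tool_pos"][None]))
```

```text
pad [[10.7, 21.9], [53.5, 21.9], [53.6, -37.8], [10.5, -37.8]]
block farL, farR [[5.6, 29.7], [59.2, 29.7]]
rail base corner top [[-33.0, 30.2], [77.8, 30.4]]
tcp [[ 31.9 -22. ]]
```

Request:
{"api": "apply_moves", "payload": {"angular": [[0, 0, 0], [0, 0, 0], [0, 0, 0], [0, 0, 0], [0, 0, 0]], "travel": [[0, -0.05, -0.15], [0, 0, -0.1], [0, 0, -0.03], [0, 0, -0.02], [0, 0, 0]], "jaw": [0.4, 0.4, 0.4, 0.4, 0.4]}}

```text
time: 20.4
tool_pos: [604.3, 116.0, 78.2]
tcp_rot: [180.0, 0.0, 72.8]
ft_force: [-3.4, -0.6, 6.1]
finger_gap: 44.1
grip_force: 31.9
```

Request:
{"api": "apply_moves", "payload": {"angular": [[0, 0, 0], [0, 0, 0], [0, 0, 0], [0, 0, 0], [0, 0, 0], [0, 0, 0], [0, 0, 0], [0, 0, 0]], "travel": [[0, 0, 0], [0, 0, 0], [0, 0, 0], [0, 0, 0.7], [0, 0, 1], [0, 0, 1], [-0.3, -0.8, 1], [0, 0, 0]], "jaw": [0.6, 0.7, 0.7, 0.7, 0.7, 0.7, 0.3, 0]}}

```text
time: 21.4
tool_pos: [594.1, 82.6, 230.4]
tcp_rot: [179.6, -0.1, 72.7]
ft_force: [0.5, 0.7, -1.2]
finger_gap: 24.1
grip_force: 0.0
```

Run:
```python
from bench import r
from h import *;import pickle
s=r.sense();p=r.snapshot("wrist");pickle.dump((s,p),open("s7.pkl","wb"));print(s["tool_pos"],s["tcp_rot"])
t=r.snapshot("scene");pickle.dump(t,open("t7.pkl","wb"))
a=cv2.resize(p["color"][:,:,::-1],None,fx=1,fy=1);b=cv2.resize(t["color"][150:260,170:290,::-1],(512,469)[::1],interpolation=cv2.INTER_CUBIC)[:384*2]
b=cv2.resize(b,(288,264));c=np.zeros((384,800,3),np.uint8);c[:,:512]=a;c[:264,512:]=b
cv2.imwrite("pics/w7.png",c)
```

```text
[594.113956    82.63336254 230.36548061] [ 1.79582043e+02 -1.18835380e-01  7.27248626e+01]
```

View pics/w7.png

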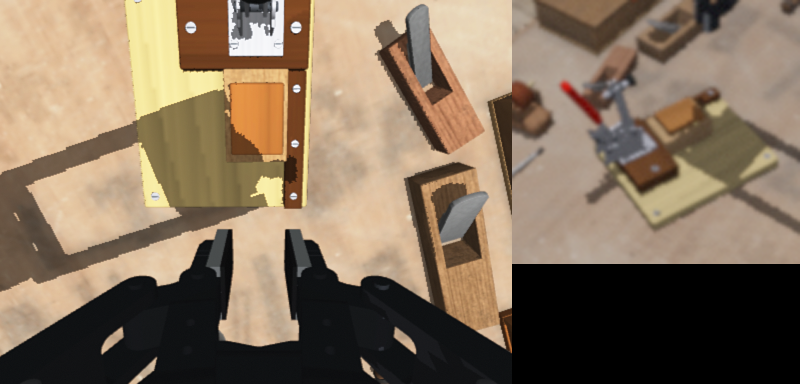

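The pad lies centred on the block in the wrist view (pixels 230–284 by 83–155), and the scene crop shows the red handle up and leaning away. I'll now measure the handle in the plane own x = 32 and check the pad's position numerically.

```bash
cat > chk.py <<'E'
from bench import r
from h import *
ex=np.array([.9553,-.2957]);ey=np.array([.2957,.9553])
def own(w): return np.c_[w[:,0:2]@ex-510.2,w[:,0:2]@ey-313.8,w[:,2]]
def handle():
    for n in("scene","top"):
        p=r.snapshot(n);H,S,V=cv2.split(cv2.cvtColor(p["color"],cv2.COLOR_RGB2HSV))
        m=(((H<6)|(H>174))&(S>170)&(V>70)).astype(np.uint8)
        c=proj(p,[[650,270,140]])[0].astype(int);q=np.zeros_like(m);a=40;sl=np.s_[c[1]-a:c[1]+a,c[0]-a:c[0]+a];q[sl]=m[sl]
        v,u=np.nonzero(q)
        if len(u)<5: print(n,"no red");continue
        C,W=cam(p);d=np.c_[(u-p["cx"])/p["fx"],(v-p["cy"])/p["fy"],np.ones(len(u))]@W.T
        X=C+d*((542.2-C[:2]@ex)/(d[:,:2]@ex))[:,None];X=own(X)[:,1:]
        vx,vy,x0,y0=cv2.fitLine(X.astype(np.float32),cv2.DIST_HUBER,0,.01,.01).ravel()
        t=(X-[x0,y0])@[vx,vy];print(n,len(u),"ends y,z",np.round([[x0+vx*t.min(),y0+vy*t.min()],[x0+vx*t.max(),y0+vy*t.max()]],0).tolist(),"ang",round(float(np.degrees(np.arctan2(vy,vx))),1))
E
python3 - <<'E'
from chk import *;import pickle
handle()
s,p=pickle.load(open("s7.pkl","rb"));H,S,V=cv2.split(cv2.cvtColor(p["color"],cv2.COLOR_RGB2HSV))
m=np.zeros_like(H);m[78:165,222:290]=((S>165)&(V>90))[78:165,222:290]
m=cv2.morphologyEx(m,cv2.MORPH_OPEN,np.ones((3,3)))
c=max(cv2.findContours(m,cv2.RETR_EXTERNAL,cv2.CHAIN_APPROX_NONE)[0],key=cv2.contourArea)
R=cv2.minAreaRect(ray(p,c[:,0],62,s)[:,:2].astype(np.float32));print(R,own(np.array([[*R[0],62]])))
print("hand-read",own(ray(p,[(230,83),(284,83),(283,155),(232,154)],62,s)).round(1).tolist())
st=r.sense();print(st["tool_pos"],st["tcp_rot"])
E
```

```text
scene 60 ends y,z [[113.0, 120.0], [154.0, 209.0]] ang 65.2
top 106 ends y,z [[114.0, 94.0], [151.0, 227.0]] ang 74.5
((607.6704711914062, 128.508544921875), (58.62042999267578, 43.33342361450195), 73.87098693847656) [[ 32.3076244 -11.3476287  62.       ]]
hand-read [[10.9, 17.6, 62.0], [55.1, 17.6, 62.0], [55.4, -42.0, 62.0], [11.3, -41.1, 62.0]]
[591.44130289  84.40591291 223.81734956] [-1.79861032e+02  3.46135947e-02  7.28218443e+01]
```

```bash
cat >> chk.py <<'E'
def pad():
    s=r.sense();p=r.snapshot("wrist");H,S,V=cv2.split(cv2.cvtColor(p["color"],cv2.COLOR_RGB2HSV))
    X=np.array([[*(np.array([580.2,148.9])+a*ex+b*ey),62] for a,b in[(6,-48),(59,-48),(59,26),(6,26)]])
    q=np.zeros_like(H);cv2.fillConvexPoly(q,proj(p,X,s).astype(int),1)
    m=cv2.morphologyEx(q*((S>165)&(V>90)).astype(np.uint8),cv2.MORPH_OPEN,np.ones((3,3)))
    c=max(cv2.findContours(m,cv2.RETR_EXTERNAL,cv2.CHAIN_APPROX_NONE)[0],key=cv2.contourArea)
    w=own(np.c_[ray(p,c[:,0],62,s)]);R=cv2.minAreaRect(w[:,:2].astype(np.float32))
    print("pad own",np.round(R[0],1),np.round(R[1],1),round(R[2],1),"qd",abs(s["qd"]).max().round(2))
E
python3 -c "
from chk import *
pad();s=r.sense();print(s['tool_pos'],own(s['tool_pos'][None]))"
```

```text
pad own [ 32.4 -11.6] [43.9 59. ] 0.1 qd 0.62
[591.3249672   84.51145223 223.57789254] [[ 29.70270474 -58.21141689 223.57789254]]
```

Request:
{"api": "apply_moves", "payload": {"angular": [[0, 0, 0], [0, 0, 0], [0, 0, 0], [0, 0, 0], [0, 0, 0], [0, 0, 0], [0, 0, 0], [0, 0, 0], [0, 0, 0]], "travel": [[0, 0, 0.4], [0.27, 0.82, 0], [0.27, 0.82, 0], [0.27, 0.82, 0], [0.27, 0.82, 0], [0.25, 0.81, 0], [0, 0, -0.4], [0, 0, -0.4], [0, 0, 0]], "jaw": [0, 0, 0, 0, 0, 0, 0, 0, 0]}}

```text
time: 22.78
tool_pos: [643.8, 246.3, 206.4]
tcp_rot: [-179.8, 0.2, 72.8]
ft_force: [-0.4, -0.0, -0.3]
finger_gap: -0.2
grip_force: 0.0
```

Request:
{"api": "apply_moves", "payload": {"angular": [[0, 0, 0], [0, 0, 0], [0, 0, 0], [0, 0, 0], [0, 0, 0], [0, 0, 0]], "travel": [[0.04, 0.12, 0], [0.04, 0.12, -0.05], [0.04, 0.12, -0.1], [0.04, 0.12, -0.1], [0.04, 0.12, -0.1], [0, 0, 0]], "jaw": [0, 0, 0, 0, 0, 0]}}

```text
time: 23.52
tool_pos: [653.2, 272.1, 194.8]
tcp_rot: [-180.0, 0.0, 72.8]
ft_force: [0.3, -0.0, 0.6]
finger_gap: -0.2
grip_force: 0.2
```

```bash
python3 -c "
from chk import *
handle();s=r.sense();print(s['tool_pos'],own(s['tool_pos'][None]),s['ft_force'])"
```

```text
scene 58 ends y,z [[122.0, 123.0], [178.0, 201.0]] ang 54.3
top no red
[653.04903198 271.8134438  194.8518035 ] [[ 33.28250492 138.96998162 194.8518035 ]] [ 0.45525457 -0.26376057 -0.06547929]
```

Request:
{"api": "apply_moves", "payload": {"angular": [[0, 0, 0], [0, 0, 0], [0, 0, 0], [0, 0, 0], [0, 0, 0], [0, 0, 0], [0, 0, 0]], "travel": [[0.02, 0.1, -0.15], [0.02, 0.08, -0.15], [0.02, 0.07, -0.15], [0.02, 0.07, -0.15], [0.02, 0.06, -0.15], [0.02, 0.05, -0.15], [0, 0, 0]], "jaw": [0, 0, 0, 0, 0, 0, 0]}}

```text
time: 24.5
tool_pos: [658.0, 288.7, 158.6]
tcp_rot: [-180.0, 0.0, 72.8]
ft_force: [0.2, -1.1, 1.8]
finger_gap: 0.5
grip_force: 0.5
```

```bash
python3 -c "
from chk import *
handle();s=r.sense();print(s['tool_pos'],own(s['tool_pos'][None]),s['ft_force'])"
```

```text
scene 109 ends y,z [[113.0, 116.0], [264.0, 155.0]] ang 14.6
top 60 ends y,z [[124.0, 148.0], [136.0, 85.0]] ang -79.2
[657.89328873 289.16510771 158.99832788] [[ 32.77933638 156.97847287 158.99832788]] [ 0.47789884  1.01959369 -0.09120788]
```

Request:
{"api": "apply_moves", "payload": {"angular": [[0, 0, 0], [0, 0, 0], [0, 0, 0], [0, 0, 0], [0, 0, 0], [0, 0, 0]], "travel": [[0, 0.02, -0.14], [0, 0.01, -0.14], [0, 0, -0.14], [0, 0, -0.12], [0, 0, -0.08], [0, 0, 0]], "jaw": [0, 0, 0, 0, 0, 0]}}

```text
time: 25.35
tool_pos: [657.6, 289.9, 133.7]
tcp_rot: [-179.9, 0.1, 72.8]
ft_force: [-0.4, 0.3, 0.2]
finger_gap: -0.2
grip_force: 0.0
```

Request:
{"api": "apply_moves", "payload": {"angular": [[0, 0, 0], [0, 0, 0], [0, 0, 0], [0, 0, 0], [0, 0, 0]], "travel": [[0, 0, -0.05], [0, 0, -0.05], [0, 0, -0.05], [0, 0, -0.05], [0, 0, 0]], "jaw": [0, 0, 0, 0, 0]}}

```text
time: 25.98
tool_pos: [658.4, 290.2, 127.6]
tcp_rot: [180.0, -0.0, 72.8]
ft_force: [-2.8, -0.1, 4.9]
finger_gap: -0.0
grip_force: 2.3
```

```bash
python3 -c "
from chk import *
handle();s=r.sense();print(s['tool_pos'],own(s['tool_pos'][None]),s['ft_force'])"
```

```text
scene 95 ends y,z [[115.0, 101.0], [200.0, 91.0]] ang -6.7
top 54 ends y,z [[120.0, 129.0], [144.0, 60.0]] ang -70.5
[658.37641946 290.24739361 127.54624923] [[ 32.92083922 158.15524235 127.54624923]] [-2.16166031  0.35760285  5.22694013]
```

Request:
{"api": "apply_moves", "payload": {"angular": [[0, 0, 0], [0, 0, 0], [0, 0, 0], [0, 0, 0]], "travel": [[0, 0, -0.06], [0, 0, -0.06], [0, 0, 0], [0, 0, 0]], "jaw": [0, 0, 0, 0]}}

```text
time: 26.58
tool_pos: [658.7, 290.6, 124.5]
tcp_rot: [179.9, -0.1, 72.8]
ft_force: [-5.8, -1.1, 13.9]
finger_gap: 0.0
grip_force: 6.6
```

Request:
{"api": "apply_moves", "payload": {"angular": [[0, 0, 0], [0, 0, 0], [0, 0, 0], [0, 0, 0]], "travel": [[0, 0, -0.06], [0, 0, -0.06], [0, 0, 0], [0, 0, 0]], "jaw": [0, 0, 0, 0]}}

```text
time: 27.08
tool_pos: [658.9, 290.9, 120.5]
tcp_rot: [179.9, -0.1, 72.8]
ft_force: [-7.7, -0.4, 17.6]
finger_gap: -0.0
grip_force: 8.1
```

Run:
```python
from chk import *
handle();s=r.sense();print(s['tool_pos'],own(s['tool_pos'][None]),s['ft_force'],s['wrist_torque'])
p=r.snapshot("scene");
import pickle;pickle.dump(p,open("t8.pkl","wb"))
O=np.array([580.2,148.9])
W=lambda a,b,z:[*(O+a*ex+b*ey),z]
print("grip locked",proj(p,[W(32,173,99),W(32,201,99),W(32,107,99),W(32,158,95),W(32,-10,62),W(32,-10,75)]).round(1))
c=proj(p,[W(32,150,100)])[0].astype(int);print(c)
im=p["color"][c[1]-22:c[1]+22,c[0]-32:c[0]+40];h=cv2.cvtColor(im,cv2.COLOR_RGB2HSV)
for i,row in enumerate(h): print(c[1]-22+i,"".join("R" if (q[0]<6 or q[0]>174) and q[1]>150 else "k" if q[2]<45 else "b" if 8<=q[0]<=20 and q[1]>130 else "." if q[1]>45 else "s" for q in row))
```

```text
scene 103 ends y,z [[115.0, 98.0], [282.0, 65.0]] ang -11.3
top 53 ends y,z [[122.0, 125.0], [142.0, 57.0]] ang -73.5
[658.89214271 290.92219847 120.55751536] [[ 33.21396984 158.9523828  120.55751536]] [-6.80466382 -0.29779482 17.36612898] [-0.21417309  1.32517719 -0.07443049]
grip locked [[189.8 212.3]
 [181.7 216. ]
 [208.3 203.8]
 [194.2 211.2]
 [239.4 197.3]
 [239.3 194.7]]
[196 209]
187 ....bbbbbbbbb..kkkkkkkkkkkkkkkkkks......sss.........ss..sss...s......ss.
188 ...bbbbbbbbbbbb..kkkkkkkkkkkkkkkks..................s..ssss.....s..sssss
189 .bbbb.bbbbbbb.b..kkkkkkkkkkkkkkkks..................s.s..ss...s..s..ssss
190 .bbbbbbbbbbbbb....kkkkkkkkkkkkkkks..................................ssss
191 ..bbb.bbbbbbbbb...kkkkkkkkkkkkkkkk................................ssssss
192 ......bbbbbbbbb....kkkkkkkkkkkksss..............................ssssssss
193 .......bbbbbb.......kkkkkkkkkkssss............................ssssssssss
194 ........bb.bb.......skkkkkkkkkssss..ss..............ss.......sssssssssss
195 ..........b..........kkkkkkkkksssssssss............sssss...sssssssssssss
196 ............
[... 1978 characters left out ...]
..bbbbb
222 ...ssss...............................................bbbbbbbbbb.bbbbbbb
223 .sssss................................................bbbbbbbbbbbbbbbbbb
224 sssss..................................................bbbbbbbbbbbbbbb..
225 ssss....................................................bbbbbbbbbbbbb...
226 sss......................................................bbbbbbbbb......
227 s.........................................................bbbbbb........
228 ..........................................................bbbb..........
229 ...........................................................b............
230 ........................................................................
```

Request:
{"api": "apply_moves", "payload": {"angular": [[0, 0, 0], [0, 0, 0], [0, 0, 0]], "travel": [[0, 0, -0.06], [0, 0, 0], [0, 0, 0]], "jaw": [0, 0, 0]}}

```text
time: 27.6
tool_pos: [659.0, 291.0, 118.4]
tcp_rot: [179.9, -0.1, 72.8]
ft_force: [-7.8, -0.1, 19.1]
finger_gap: -0.1
grip_force: 8.6
```

```bash
cat >> chk.py <<'E'
def handle2():
    p=r.snapshot("scene");h=cv2.cvtColor(p["color"],cv2.COLOR_RGB2HSV);H,S,V=cv2.split(h)
    m=(((H<6)|(H>174))&(S>150)&(V>50)).astype(np.uint8)
    q=np.zeros_like(m);q[175:235,165:225]=m[175:235,165:225]
    n,l,st,_=cv2.connectedComponentsWithStats(q);i=1+np.argmax(st[1:,4]);v,u=np.nonzero(l==i)
    C,W=cam(p);d=np.c_[(u-p["cx"])/p["fx"],(v-p["cy"])/p["fy"],np.ones(len(u))]@W.T
    X=own(C+d*((542.2-C[:2]@ex)/(d[:,:2]@ex))[:,None])[:,1:]
    vx,vy,x0,y0=cv2.fitLine(X.astype(np.float32),cv2.DIST_HUBER,0,.01,.01).ravel()
    t=(X-[x0,y0])@[vx,vy];f=lambda a:np.round([x0+vx*a,y0+vy*a],1).tolist()
    print("handle",len(u),f(t.min()),f(t.max()),"ang",round(float(np.degrees(np.arctan(vy/vx))),1))
E
python3 -c "
from chk import *
handle2();s=r.sense();print(own(s['tool_pos'][None]),s['ft_force'])"
```

```text
handle 119 [115.1, 97.2] [200.6, 75.9] ang -14.0
[[ 33.22009726 159.07692894 118.42005113]] [-7.61527999 -0.97399864 18.50853815]
```

Request:
{"api": "apply_moves", "payload": {"angular": [[0, 0, 0], [0, 0, 0], [0, 0, 0], [0, 0, 0]], "travel": [[0, 0, 0.2], [0, 0, 0.3], [0, 0, 0.5], [0, 0, 0]], "jaw": [0, 0, 0, 0]}}

```text
time: 28.15
tool_pos: [659.6, 290.5, 157.5]
tcp_rot: [179.8, -0.1, 72.8]
ft_force: [-0.5, -0.4, -0.5]
finger_gap: 0.1
grip_force: 0.0
```

```bash
python3 -c "
from chk import *
handle2();s=r.sense();print(own(s['tool_pos'][None]),s['ft_force'])"
```

```text
handle 126 [111.7, 102.8] [201.5, 94.0] ang -5.6
[[ 33.45597833 158.40086433 156.02184908]] [-0.3236012   0.95458001 -0.97643852]
```

Request:
{"api": "apply_moves", "payload": {"angular": [[0, 0, 0], [0, 0, 0], [0, 0, 0], [0, 0, 0], [0, 0, 0], [0, 0, 0], [0, 0, 0], [0, 0, 0], [0, 0, 0], [0, 0, 0]], "travel": [[0, 0, 1], [0, 0, 0.8], [-0.5, -0.9, 0], [-0.5, -0.9, 0], [-0.5, -0.9, 0], [-0.5, -0.9, 0], [-0.5, -0.9, 0], [-0.4, -0.9, 0], [0, 0, 0], [0, 0, 0]], "jaw": [0, 0, 0, 0, 0, 0, 0, 0, 0, 0]}}

```text
time: 29.45
tool_pos: [542.1, 74.2, 226.3]
tcp_rot: [-180.0, -0.0, 72.8]
ft_force: [-0.2, 0.2, -0.1]
finger_gap: -0.0
grip_force: 0.0
```

Run:
```python
from chk import *
handle2();s=r.sense();print(s["tool_pos"],own(s['tool_pos'][None]))
p=r.snapshot("wrist");O=np.array([580.2,148.9]);W=lambda a,b,z:[*(O+a*ex+b*ey),z]
pts={"pad corners62":[W(10,-40,62),W(55,-40,62),W(55,20,62),W(10,20,62)],"seat62":[W(32,-10,62)]}
for k,v in pts.items(): print(k,proj(p,v,s).round(0).tolist())
c=proj(p,W(32,0,62),s)[0].astype(int)
h=cv2.cvtColor(p["color"],cv2.COLOR_RGB2HSV)
for v in range(c[1]-66,c[1]+66,3): print(v,"".join("k" if q[2]<45 else "s" if q[1]<60 else "P" if q[0]<17 and q[1]>165 and q[2]>90 else "o" if q[0]>19 else "." for q in h[v,c[0]-60:c[0]+66:2]) if 0<=v<384 else "")
print(c)
```

```text
handle 143 [111.8, 103.6] [201.6, 95.1] ang -5.4
[542.26741301  74.58367799 226.31354179] [[-14.22633393 -82.20173839 226.31354179]]
pad corners62 [[288.0, 126.0], [342.0, 126.0], [347.0, 49.0], [290.0, 48.0]]
seat62 [[316.0, 88.0]]
9 PPPPPPPPPPPPPPPPsssssssssssssssssssssssssssssPPPPPPPPPPPP......
12 PPPPPPPPPPPPPPPPsssssssssssssssssssssssssssssPPPPPPPPPPPP......
15 PPPPPPPPPPPPPPPPsssssssssssssssssssssssssssssPPPPPPPPPPPP......
18 PPPPPPPPPPPPPPPPssssssssssssssssssssssssssss.PPPPPPPPPPPP......
21 PPPPPPPPPPPPPPPPssssssssssssssssssssssssssss.PPPPPPPPPPPP......
24 PPPPPPPPPPPPPPPPssssssssssssssssssssssssssss.PPPPPPPPPPPP......
27 PPPPPPPPPPPPPPPPPPPPPP..PPPP.sss.PPPP.sssPPPPPPPPPPPPPPP.......
30 PPPPPPPPPPPPPPPPPPPPPP.k.PPPssssPPPPPssssPPPPPPPPPPPPPPP.......
33 PPPPPPPPPPPPPPPPPPPPPPP..PPPssssPPPPPssssPPPPPPPPPPPPPPP.......
36 PPPPPPPPPPPPPPPPPPPPPP..PPPPssssPPPPPssssPPPPPPPPPPPPPPP.......
39 ...k........................sss......ssss.......k..k.k.o.......
42 ...o...ok...................sss......sss........PP.PP..o.......
45 oooooooooooo................sss......sss.......PPPPPPP.o.....
[... 1402 characters left out ...]
..........
111 oooooooooooo....PPPPPPPPPPPPPPPPPPPPPPPPPPP..PPPPPP.o..........
114 ooooooooooo.....PPPPPPPPPPPPPPPPPPPPPPPPPPP..P..PPP.o..........
117 ooooooooooo.....PPPPPPPPPPPPPPPPPPPPPPPPPPP.PssssPP.o..........
120 ooooooooooo.....PPPPPPPPPPPPPPPPPPPPPPPPPPP.PssssPP.o..........
123 oooooooooooo....PPPPPPPPPPPPPPPPPPPPPPPPPPP.PP..PPP.o..........
126 oooooooooooo....PPPPPPPPPPPPPPPPPPPPPPPPPPP.PPPPPPPoo..........
129 ooooooooooo.................................PPPPPPPoo..........
132 oooooooooooo................................PPPPPPPo..........s
135 oooooooooooo................................PPPPPP.o...........
138 ooooooooooooooooooooooooooooooooooooooook.PPPPPPPP.o........s..
[316  75]
```

Run:
```python
from chk import *
handle2();s=r.sense();p=r.snapshot("wrist")
S=cv2.cvtColor(p["color"],cv2.COLOR_RGB2HSV)[:,:,1]
V=p["color"].astype(int)
for u in (293,298,303): 
    col=V[30:145,u]; g=np.abs(np.diff(cv2.GaussianBlur(col.astype(np.float32),(1,3),0),axis=0)).sum(1)
    pk=[i for i in range(1,len(g)-1) if g[i]>45 and g[i]>=g[i-1] and g[i]>g[i+1]]
    print(u,[(30+i+.5,round(float(own(ray(p,(u,30.5+i),62,s))[0,1]),1),round(float(own(ray(p,(u,30.5+i),50,s))[0,1]),1)) for i in pk])
```

```text
handle 144 [111.7, 103.4] [201.7, 95.5] ang -5.0
293 [(38.5, 27.5, 29.2), (51.5, 18.1, 19.4), (128.5, -41.8, -43.1)]
298 [(38.5, 27.5, 29.2), (51.5, 18.1, 19.4), (53.5, 16.6, 17.9), (128.5, -41.8, -43.1), (137.5, -49.3, -50.9)]
303 [(52.5, 17.4, 18.6), (56.5, 14.4, 15.6), (59.5, 12.2, 13.3), (67.5, 6.3, 7.0), (69.5, 4.8, 5.5), (75.5, 0.2, 0.7), (79.5, -2.8, -2.4), (83.5, -5.9, -5.6), (89.5, -10.5, -10.5), (91.5, -12.1, -12.1), (97.5, -16.8, -17.0), (101.5, -19.9, -20.3), (128.5, -41.8, -43.1), (137.5, -49.3, -50.9)]
```

```bash
python3 -c "
from bench import r
print(r.hand_in())"
```

```text
the job is handed in; nothing more can be done
None
```

The job is handed in at about 29.5 s of robot time: the block is seated against the fence and rail, and the pad lies cork down within about 1 mm of centre. The toggle clamp is down on the pad: its handle sprang back only to its stop, then held still. I judged the lock by that, as the plunger force can't be measured.

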